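# Check the probes of a shaft gauge by fingertip

## Robot

A 6-joint arm with a two-finger parallel gripper is mounted at the origin on the work surface. World frame = base frame: x ahead of the robot, y to its left, z up, the work surface at z = 0. Lengths are in m, angles in degrees, forces in N, time in s.
With the tool pointing down it reaches from about 0.25 to 0.725 m from the base axis. Payload 9.7 kg.
Tool frame: the origin (TCP) lies between the finger pads; the fingertips stand 11 mm ahead of it and the grasp point (between the pads) lies 8 mm behind it; z points along the fingers, y is the line along which they close (so a half turn about z gives the same grasp; the last joint's range is limited). The gripper opens to 85 mm and grips with 20 to 120 N. Pads are 22 mm wide; open, the fingers measure 114 mm over their backs; the gripper's body (76 mm by 85 mm) begins 54 mm behind the grasp point. The pads swing forward as they close: fully open they stand 13 mm farther back than shut.
Start: joints at [-71.047, 4.979, 10.078, 95.1, 0, 90], TCP at [0.179, -0.52, 0.242] pointing down, gripper open.
Joint ranges: [-179.16, 179.16], [-48.56, 103.87], [-65.8, 70.77], [-126.05, 130.52], [-82.76, 87.17], [-180, 180]. Speed limits (degrees/s): [127.2, 127.2, 147.25, 180, 180, 180].

## Interface

Orientations are given as [roll, pitch, yaw] about the fixed x, y, z axes, in that order (R = Rz(yaw) Ry(pitch) Rx(roll)).
In Python, from workcell import monitor, cams, ticket gives the robot as it stands.
- The arm moves only by the tool carry_out, never from a script. Its argument "plan" is a list of rows, each an object with "travel": the shift along the world's x, y, z as a fraction of full scale, a list of three; "angular": the turn, a rotation vector about the world's x, y, z as a fraction of full scale, a list of three; "grip": the gripper's target within -1 to 1 (fully open at 1, half-way at 0, shut at -1). In form: [{"travel": [x, y, z], "angular": [ax, ay, az], "grip": grip}, ...]. A call has 1 to 8 rows; each row is the pose to reach, as a shift and turn from the pose commanded when the call began; what a row does not reach only later rows make up. Full scale, the value 1, is 300 mm for a shift and 0.5 rad for a turn. A row lasts 1/12 s, in which the tool goes at most 41.7 mm and 7.16 degrees, less where a joint would pass 70% of its speed; a pose out of reach is approached as far as the arm can. A call with a number of a shift or a turn outside -1 to 1 is refused whole. A call with a gripper value outside its range is refused whole. The fingers move at their own pace and stop on an object; "grip_force" is the grip in N (left out, the last holds). Time passes only in rows, so rows that repeat a pose let the fingers close. It gives the time, the measured TCP pose, the force, the opening and the grip force at its end, in the units of the state.
- monitor.get_obs(): the state, without advancing time (a new reading comes with each control period).
- cams.camera(name): name is "scene" or "top" or "wrist"; returns a dict with "frame" (384x512x3 uint8, red, green, blue), "mtx" (3x3 intrinsics, pixels), "view" (4x4, takes a point from world to camera coordinates); the wrist camera has in their place "T_tool_cam" (4x4, takes a point from camera to tool coordinates, whose origin is the TCP and whose axes are the flange's). Camera axes: x right, y up, looking along -z (the intrinsics and any distortion apply to the point x, -y, -z); pixel columns grow to the right and rows downward; lengths in m; the calibration is good to about 2 mm. The wrist camera is an equidistant fisheye: a pixel r from the principal point sees the ray r / f radians off the axis. A picture is of the moment at which its call begins: read the wrist's pose just before it. There is no depth.
- ticket.job_done(): hands the job in; it is judged then, once.
The state is a dict: "time": time; "q": joint angles; "qd": joint speeds; "joint_efforts": joint torques, N m; "ee_pos": TCP position; "tcp_rot": TCP orientation; "wrist_force": force on the tool from outside, world axes, zero at the start; "torque": the same for the moment, N m; "opening": finger opening in m; "grasp_force": force on a finger pad.
Only numpy, scipy, OpenCV 4.12 (cv2) and the standard library are available. Lean on these libraries where they do the work, as an engineer would, in place of code of your own. Each camera call takes 0.05 s, during which the arm holds its last target. There are 200 camera calls.

## Task

Before the shaft gauge is zeroed, check by touch that its five upright probes move freely: work along the row with a fingertip from the end with the tall stop post, one probe after the other, pressing each button lightly straight down by about 4 mm, and let it spring right out again before you press the next. Never push a probe to its bottom stop (10 mm), pinch it or knock it sideways, and do not bump the rest of the fixture. Pick nothing up, leave all the loose things as they lie, and finish with the hand clear.

Things in the scene. Friction and masses are not known exactly. Their poses are not given: they have to be found in the camera images.
- fixture: shaft gauging fixture bolted down: a steel base plate 150 x 380 x 25 mm with a black rail (34 mm wide, its top 95 mm above the bench) along its middle that holds five upright probes in a row, and an aluminium V-rest 20 mm thick at each end of the row (137 mm from the middle, 50 mm deep, tops 163 mm above the bench). Origin: centre of the underside, on the bench. Its y axis is the line of the row, x across it (away from the robot at yaw 0), z up
- probe_a: upright pencil probe, the farthest to the fixture's -y end of the row, at y = -90 mm on the fixture's centre line: a steel body 8 mm in diameter, clamped in the rail, with a sprung plunger on top that ends in a flat steel button 12 mm in diameter and 3.5 mm thick above a black rubber sleeve. Origin: centre of the button's upper face while the plunger is fully out (132 to 154 mm above the bench; every probe is clamped at its own height); z up
- probe_b: upright pencil probe, second from the -y end of the row, at y = -44 mm on the fixture's centre line: a steel body 8 mm in diameter, clamped in the rail, with a sprung plunger on top that ends in a flat steel button 12 mm in diameter and 3.5 mm thick above a black rubber sleeve. Origin: centre of the button's upper face while the plunger is fully out (132 to 154 mm above the bench; every probe is clamped at its own height); z up
- probe_c: upright pencil probe, the middle one of the row, at y = 0 mm on the fixture's centre line: a steel body 8 mm in diameter, clamped in the rail, with a sprung plunger on top that ends in a flat steel button 12 mm in diameter and 3.5 mm thick above a black rubber sleeve. Origin: centre of the button's upper face while the plunger is fully out (132 to 154 mm above the bench; every probe is clamped at its own height); z up
- probe_d: upright pencil probe, second from the +y end of the row, at y = 48 mm on the fixture's centre line: a steel body 8 mm in diameter, clamped in the rail, with a sprung plunger on top that ends in a flat steel button 12 mm in diameter and 3.5 mm thick above a black rubber sleeve. Origin: centre of the button's upper face while the plunger is fully out (132 to 154 mm above the bench; every probe is clamped at its own height); z up
- probe_e: upright pencil probe, the farthest to the +y end of the row, at y = 90 mm on the fixture's centre line: a steel body 8 mm in diameter, clamped in the rail, with a sprung plunger on top that ends in a flat steel button 12 mm in diameter and 3.5 mm thick above a black rubber sleeve. Origin: centre of the button's upper face while the plunger is fully out (132 to 154 mm above the bench; every probe is clamped at its own height); z up
- plunger_a (a joint): how far the plunger of probe_a is pressed straight down (m): 0 fully out, 0.010 at its bottom stop; it springs back by itself, spring force about 0.5 N at the start rising to 2 N at the stop
- plunger_b (a joint): how far the plunger of probe_b is pressed straight down (m): 0 fully out, 0.010 at its bottom stop; it springs back by itself, spring force about 0.5 N at the start rising to 2 N at the stop
- plunger_c (a joint): how far the plunger of probe_c is pressed straight down (m): 0 fully out, 0.010 at its bottom stop; it springs back by itself, spring force about 0.5 N at the start rising to 2 N at the stop
- plunger_d (a joint): how far the plunger of probe_d is pressed straight down (m): 0 fully out, 0.010 at its bottom stop; it springs back by itself, spring force about 0.5 N at the start rising to 2 N at the stop
- plunger_e (a joint): how far the plunger of probe_e is pressed straight down (m): 0 fully out, 0.010 at its bottom stop; it springs back by itself, spring force about 0.5 N at the start rising to 2 N at the stop
- stop_post: plain steel post 15 mm in diameter standing on the base plate beyond the V-rest, on the row's line, 170 mm from the middle, at one end or the other; its top is 175 mm above the bench. It marks the end to begin from. Origin: centre of its foot, 25 mm above the bench. (At the other end stands only a black thumbscrew 22 mm across, its top 53 mm above the bench)
- gauge_block: loose steel gauge block 30 x 9 mm, 20 mm high, standing on top of the black rail between probe_c and probe_d; origin under its centre. Leave alone
- setting_ring: loose steel ring, outside diameter 44 mm, 16 mm high, lying on the fixture's base plate on the robot's side of the rail; origin under its centre. Leave alone
- tip_jar: loose small closed jar for spare tips, 30 mm across, 36 mm high, standing on the fixture's base plate on the side of the rail away from the robot; origin under its centre. Leave alone
- micrometer: loose outside micrometer with grey bow, 155 mm long, 18 mm high, lying on the bench to the right; origin on the bench, at the centre of the bow. Leave alone
- dial_stand: loose dial indicator on a stand with a dark 60 x 50 x 55 mm base, 218 mm high, standing on the bench to the left; origin under the base's centre. Leave alone
- oil_bottle: loose small white bottle with black cap, 40 mm across, 85 mm high, on the bench to the right; origin under its centre. Leave alone
- brush: loose cleaning brush 170 mm long lying on the bench to the left; origin under its middle. Leave alone

How it is judged (in metres and radians):
On the way, in this order (a step that is already met when the one before it is completed fails the run):
1. the first probe from the stop post's end pressed in by 2 mm or more, the other four out (((y of stop_post in the frame of fixture below 0 m and value of joint plunger_a above 0.002 m and value of joint each of plunger_b, plunger_c, plunger_d, plunger_e below 0.001 m) or (y of stop_post in the frame of fixture above 0 m and value of joint plunger_e above 0.002 m and value of joint each of plunger_a, plunger_b, plunger_c, plunger_d below 0.001 m))), for 0.05 s.
2. the second probe from the stop post's end pressed in by 2 mm or more, the other four out (((y of stop_post in the frame of fixture below 0 m and value of joint plunger_b above 0.002 m and value of joint each of plunger_a, plunger_c, plunger_d, plunger_e below 0.001 m) or (y of stop_post in the frame of fixture above 0 m and value of joint plunger_d above 0.002 m and value of joint each of plunger_a, plunger_b, plunger_c, plunger_e below 0.001 m))), for 0.05 s.
3. the third probe from the stop post's end pressed in by 2 mm or more, the other four out (((y of stop_post in the frame of fixture below 0 m and value of joint plunger_c above 0.002 m and value of joint each of plunger_a, plunger_b, plunger_d, plunger_e below 0.001 m) or (y of stop_post in the frame of fixture above 0 m and value of joint plunger_c above 0.002 m and value of joint each of plunger_a, plunger_b, plunger_d, plunger_e below 0.001 m))), for 0.05 s.
4. the fourth probe from the stop post's end pressed in by 2 mm or more, the other four out (((y of stop_post in the frame of fixture below 0 m and value of joint plunger_d above 0.002 m and value of joint each of plunger_a, plunger_b, plunger_c, plunger_e below 0.001 m) or (y of stop_post in the frame of fixture above 0 m and value of joint plunger_b above 0.002 m and value of joint each of plunger_a, plunger_c, plunger_d, plunger_e below 0.001 m))), for 0.05 s.
5. the last probe from the stop post's end pressed in by 2 mm or more, the other four out (((y of stop_post in the frame of fixture below 0 m and value of joint plunger_e above 0.002 m and value of joint each of plunger_a, plunger_b, plunger_c, plunger_d below 0.001 m) or (y of stop_post in the frame of fixture above 0 m and value of joint plunger_a above 0.002 m and value of joint each of plunger_b, plunger_c, plunger_d, plunger_e below 0.001 m))), for 0.05 s.
At the end, for the whole second after the job is handed in: after the five probes have been pressed one at a time in order from the stop post's end (each 2 mm or more in while the other four are within 1 mm of fully out), all plungers are within 1 mm of fully out and every loose thing is within 10 mm of where it was (value of joint each of plunger_a, plunger_b, plunger_c, plunger_d, plunger_e below 0.001 m and distance of each of gauge_block, setting_ring, tip_jar, micrometer, dial_stand, oil_bottle, brush from where it was at the start of the episode below 0.01 m); the robot touches nothing.
It fails at once if a plunger pressed more than 8 mm in, close to its bottom stop (value of joint any of plunger_a, plunger_b, plunger_c, plunger_d, plunger_e above 0.008 m).
It fails at once if a probe pinched, knocked sideways or pushed hard (over 12 N) (contact force between any of the fingers, the arm and probe_a above 12 N or contact force between any of the fingers, the arm and probe_b above 12 N or contact force between any of the fingers, the arm and probe_c above 12 N or contact force between any of the fingers, the arm and probe_d above 12 N or contact force between any of the fingers, the arm and probe_e above 12 N).
It fails at once if the fixture's rests, rail, base or stop post bumped (over 15 N) (contact force between any of the fingers, the arm and fixture above 15 N or contact force between any of the fingers, the arm and stop_post above 15 N).
It fails at once if a loose thing lifted or shifted by more than 15 mm (distance of any of gauge_block, setting_ring, tip_jar, micrometer, dial_stand, oil_bottle, brush from where it was at the start of the episode above 0.015 m).
It also fails if it takes over 45 s, if anything falls off the work surface, if the arm or the gripper's body presses on something with over 40 N, if the wrist force passes 120 N, or if a joint passes its speed limit or range.

## Working session

There is one attempt and no reset: what is moved stays moved. The work goes in short steps, Python scripts to look and compute and a tool call to move; the robot and the scene stay as the last step left them, time stands still between calls to the robot, and variables do not carry over. Pictures are saved under pics/ and viewed, at most 10 in all, crops included, and the job is handed in when it is done.

Besides the shell and the picture viewer there is one more tool, called by a JSON object that holds its "method" and its "body", one argument or row to a line. carry_out: Moves the arm, as the interface text tells. Its arguments: {"type":"object","properties":{"plan":{"type":"array","items":{"type":"object","properties":{"travel":{"type":"array","items":{"type":"number"}},"angular":{"type":"array","items":{"type":"number"}},"grip":{"type":"number"}}}},"grip_force":{"type":"number"}},"required":["plan"]}

```bash
mkdir -p pics; python3 - <<'E'
from workcell import monitor,cams
import cv2,numpy as np
o=monitor.get_obs();print({k:np.round(v,3).tolist() for k,v in o.items()})
for n in("scene","top"):
    c=cams.camera(n);cv2.imwrite(f"pics/{n}0.png",c["frame"][:,:,::-1]);np.savez(f"pics/{n}0.npz",**c)
    print(n,np.round(c["mtx"],1).tolist(),np.round(c["view"],3).tolist(),[k for k in c])
E
```

```text
{'time': 0.0, 'q': [-71.047, 5.009, 10.036, 95.1, 0.001, 90.0], 'qd': [0.013, 0.013, 0.114, 0.047, 0.054, 0.026], 'joint_efforts': [0.001, -52.04, 46.48, 0.016, 0.0, 0.0], 'ee_pos': [0.179, -0.52, 0.242], 'tcp_rot': [-179.927, -0.001, 18.953], 'wrist_force': [0.68, 0.356, 0.189], 'torque': [-0.024, 0.022, 0.018], 'grasp_force': 0.0, 'opening': 0.085}
scene [[368.6, 0.0, 257.0], [0.0, 368.6, 192.1], [0.0, 0.0, 1.0]] [[-0.731, 0.683, -0.009, 0.374], [-0.447, -0.469, 0.762, 0.135], [0.516, 0.561, 0.648, -1.478], [0.0, 0.0, 0.0, 1.0]] ['frame', 'mtx', 'view']
top [[468.3, 0.0, 262.7], [0.0, 468.3, 186.1], [0.0, 0.0, 1.0]] [[-0.017, -1.0, 0.005, -0.001], [0.992, -0.016, 0.128, -0.525], [-0.128, 0.007, 0.992, -1.523], [0.0, 0.0, 0.0, 1.0]] ['frame', 'mtx', 'view']
```

View pics/scene0.png

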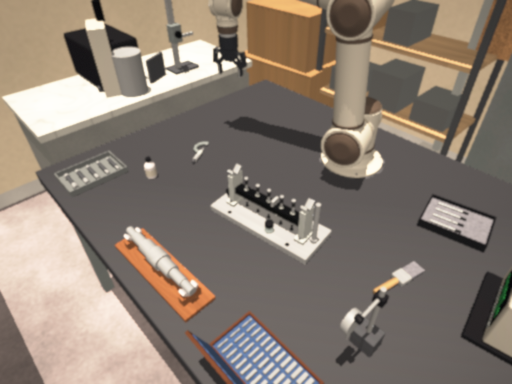

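View pics/top0.png

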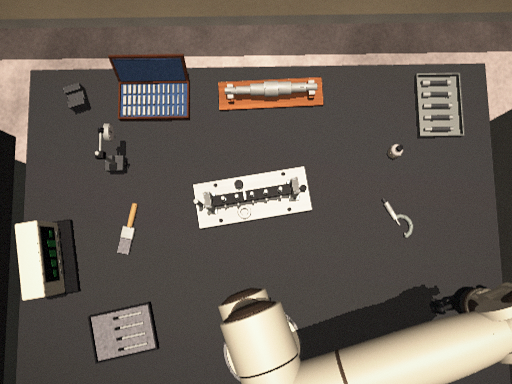

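The scene view shows the fixture at about (270,215); the top view shows its white plate at about (252,197), tilted slightly. Next I measure the plate and enlarge both views.

```bash
cat > h.py <<'E'
import numpy as np,cv2
def ray(c,u,v,z):
    M,V=c["mtx"],c["view"];d=np.array([(u-M[0,2])/M[0,0],-(v-M[1,2])/M[1,1],-1.])
    R=V[:3,:3];o=-R.T@V[:3,3];d=R.T@d;return o+d*(z-o[2])/d[2]
def proj(c,p):
    q=c["view"][:3,:3]@np.asarray(p)+c["view"][:3,3];M=c["mtx"]
    return np.array([M[0,2]-M[0,0]*q[0]/q[2],M[1,2]+M[1,1]*q[1]/q[2]])
E
python3 - <<'E'
from h import *
c=dict(np.load("pics/top0.npz"));im=c["frame"]
m=(im.min(2)>150).astype(np.uint8);m[:, :180]=0;m[:,325:]=0;m[:150]=0;m[245:]=0
m=cv2.morphologyEx(m,cv2.MORPH_CLOSE,np.ones((3,3)))
k,_=cv2.findContours(m,0,2);k=max(k,key=cv2.contourArea)
P=np.array([ray(c,*p[0],.025)[:2] for p in k],np.float32)
r=cv2.minAreaRect(P*1000);print(r)
s=dict(np.load("pics/scene0.npz"))["frame"]
a=cv2.resize(im[160:235,185:319],None,fx=5.5,fy=5.5,interpolation=2)[:, :737]
b=cv2.resize(s[160:258,205:335],None,fx=5.5,fy=5.5,interpolation=2)
cv2.imwrite("pics/z_top.png",a[:,:,::-1]);cv2.imwrite("pics/z_scene.png",b[:,:,::-1])
E
```

```text
((491.4306945800781, 28.759597778320312), (149.8035888671875, 381.69873046875), 8.527698516845703)
```

View pics/z_scene.png

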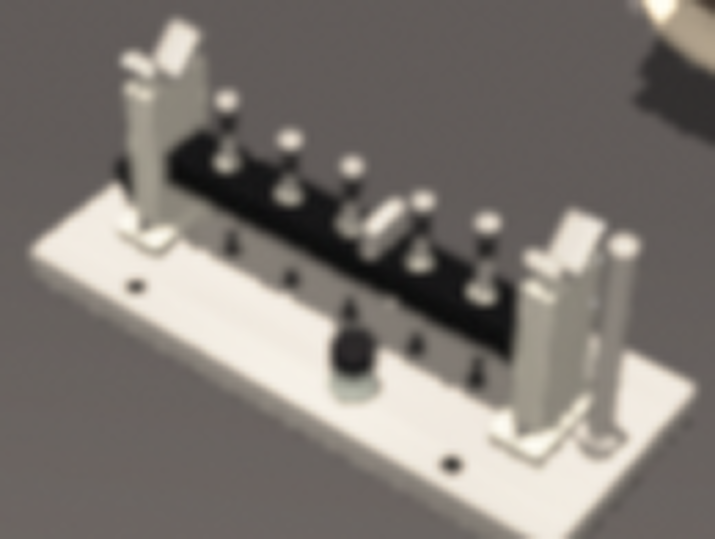

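View pics/z_top.png

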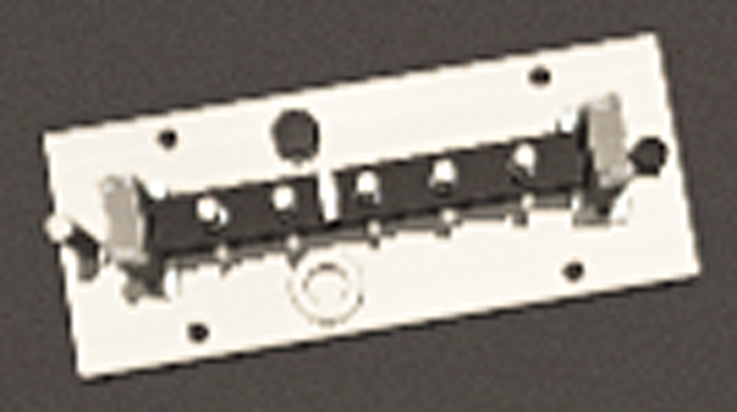

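The scene crop shows the tall post at its right end, crop (620,245), beside the gauge block side. In the top crop it is at the left end (60,228), which is +y, so the order is e, d, c, b, a. Buttons in the scene crop are at (226,101), (290,140), (351,167), (423,202) and (487,223).

```bash
python3 - <<'E'
from h import *
from scipy.optimize import least_squares
t=dict(np.load("pics/top0.npz"));s=dict(np.load("pics/scene0.npz"))
S=[(226,101),(290,140),(351,167),(423,202),(487,223)];T=[(523,157),(443,172),(366,184),(285,197),(209,210)]
C=np.array([.4914,.0288]);a=np.radians(8.53)
def cen(im,u,v,r=3):
    x,y=int(round(u)),int(round(v));p=im[y-r:y+r+1,x-r:x+r+1].astype(float).mean(2);w=np.clip(p-p.max()*.72,0,None)
    Y,X=np.mgrid[-r:r+1,-r:r+1];return np.array([x+(w*X).sum()/w.sum(),y+(w*Y).sum()/w.sum()])
for n,y,b,d in zip("abcde",(-.09,-.044,0,.048,.09),S,T):
    ps=cen(s["frame"],205+b[0]/5.5-.4,160+b[1]/5.5-.4);pt=cen(t["frame"],185+d[0]/5.5-.4,160+d[1]/5.5-.4,2)
    xy=C+y*np.array([-np.sin(a),np.cos(a)])
    f=lambda p:np.r_[proj(s,p)-ps,proj(t,p)-pt]
    r=least_squares(f,[*xy,.14]);h=least_squares(lambda z:proj(s,[*xy,z[0]])-ps,[.14])
    print(n,xy.round(4),"tri",r.x.round(4),r.fun.round(1),"h",h.x.round(4),h.fun.round(1))
E
```

```text
a [ 0.5047 -0.0602] tri [ 0.5038 -0.0614  0.1404] [-0.5 -0.1 -0.4  0.4] h [0.1413] [-0.5  0. ]
b [ 0.4979 -0.0147] tri [ 0.4967 -0.0154  0.1344] [-0.5 -0.  -0.3  0.3] h [0.1353] [-0.6  0. ]
c [0.4914 0.0288] tri [0.4903 0.0282 0.1376] [-0.4 -0.  -0.3  0.3] h [0.1385] [-0.5 -0. ]
d [0.4843 0.0763] tri [0.4829 0.0751 0.1374] [-0.5 -0.  -0.4  0.3] h [0.1389] [-0.5 -0. ]
e [0.4781 0.1178] tri [0.4759 0.1158 0.1435] [-0.5 -0.  -0.4  0.4] h [0.1461] [-0.5 -0. ]
```

{"method": "carry_out", "body": {
  "plan": [
    {"travel": [0.1,0.14,0.12],"angular": [0,0,0.25],"grip": -1},
    {"travel": [0.2,0.27,0.12],"angular": [0,0,0.5],"grip": -1},
    {"travel": [0.25,0.4,0.12],"angular": [0,0,0.75],"grip": -1},
    {"travel": [0.3,0.53,0.12],"angular": [0,0,0.95],"grip": -1},
    {"travel": [0.35,0.66,0.12],"angular": [0,0,0.95],"grip": -1},
    {"travel": [0.4,0.79,0.12],"angular": [0,0,0.95],"grip": -1},
    {"travel": [0.5,0.9,0.12],"angular": [0,0,0.95],"grip": -1},
    {"travel": [0.5,0.9,0.12],"angular": [0,0,0.95],"grip": -1}
  ]
}}

```text
time: 0.77
ee_pos: [0.3293, -0.2474, 0.2785]
tcp_rot: [180.0, -0.0, 46.2]
wrist_force: [0.8, -0.9, -0.1]
opening: -0.0001
grasp_force: 0.0
```

{"method": "carry_out", "body": {
  "plan": [
    {"travel": [0.07,0.13,0],"angular": [0,0,0.25],"grip": -1},
    {"travel": [0.14,0.25,0],"angular": [0,0,0.5],"grip": -1},
    {"travel": [0.2,0.37,0],"angular": [0,0,0.75],"grip": -1},
    {"travel": [0.26,0.49,0],"angular": [0,0,0.95],"grip": -1},
    {"travel": [0.32,0.6,0],"angular": [0,0,0.95],"grip": -1},
    {"travel": [0.38,0.72,0],"angular": [0,0,0.95],"grip": -1},
    {"travel": [0.43,0.83,0],"angular": [0,0,0.95],"grip": -1},
    {"travel": [0.43,0.83,0],"angular": [0,0,0.95],"grip": -1}
  ]
}}

```text
time: 1.43
ee_pos: [0.4592, 0.0035, 0.2771]
tcp_rot: [-179.9, -0.1, 73.7]
wrist_force: [1.2, -0.8, 0.3]
opening: 0.0001
grasp_force: 0.0
```

{"method": "carry_out", "body": {
  "plan": [
    {"travel": [0,0.1,0],"angular": [0,0,0.25],"grip": -1},
    {"travel": [0.02,0.2,0],"angular": [0,0,0.5],"grip": -1},
    {"travel": [0.04,0.3,0],"angular": [0,0,0.7],"grip": -1},
    {"travel": [0.06,0.38,0],"angular": [0,0,0.88],"grip": -1},
    {"travel": [0.06,0.38,0],"angular": [0,0,0.88],"grip": -1},
    {"travel": [0.06,0.38,0],"angular": [0,0,0.88],"grip": -1}
  ]
}}

```text
time: 1.93
ee_pos: [0.4755, 0.1135, 0.2777]
tcp_rot: [-179.9, 0.0, 98.7]
wrist_force: [-0.2, 0.1, 0.1]
opening: 0.0001
grasp_force: 0.0
```

```bash
python3 - <<'E'
from workcell import monitor,cams
import cv2,numpy as np
o=monitor.get_obs();print({k:np.round(o[k],4).tolist() for k in("time","q","ee_pos","tcp_rot","wrist_force")})
c=cams.camera("wrist");cv2.imwrite("pics/w0.png",cv2.resize(c["frame"][:,:,::-1],(800,600)));np.savez("pics/w0.npz",**c,pos=o["ee_pos"],rpy=o["tcp_rot"])
print(c["mtx"].round(2).tolist(),c["T_tool_cam"].round(4).tolist())
E
```

```text
{'time': 1.9333, 'q': [13.4317, -2.3809, 6.5561, 99.0128, -0.0082, 94.7549], 'ee_pos': [0.4755, 0.1135, 0.2777], 'tcp_rot': [-179.9251, 0.0144, 98.6769], 'wrist_force': [-0.2484, 0.1306, 0.0933]}
[[297.32, 0.0, 256.48], [0.0, 297.32, 194.0], [0.0, 0.0, 1.0]] [[0.0005, 0.9534, 0.3017, 0.0782], [1.0, -0.0004, -0.0005, 0.0006], [-0.0004, 0.3017, -0.9534, -0.1316], [0.0, 0.0, 0.0, 1.0]]
```

View pics/w0.png

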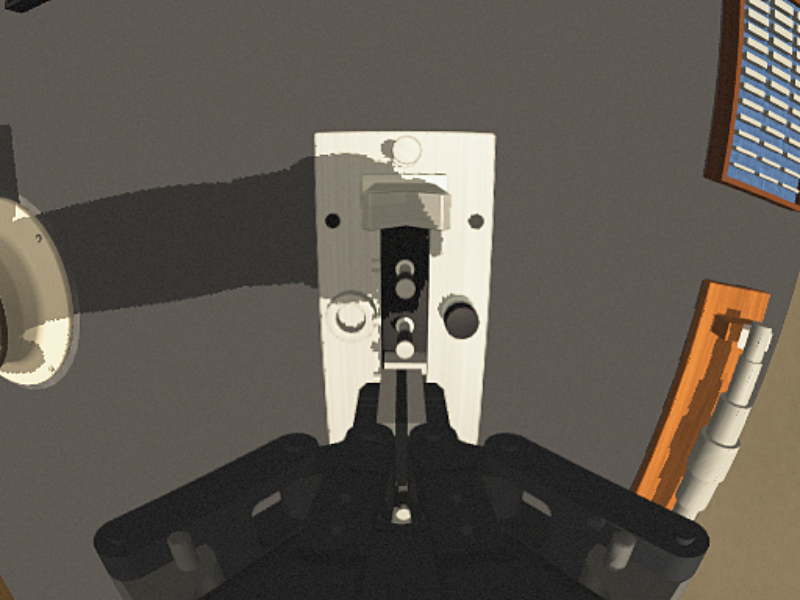

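The wrist view shows closed fingertips at (403,370), centred across the row. Button e is at (405,288), button d at (405,348), and the post at (407,150), which confirms the start end. I take further views along the row.

```bash
cat > cap.py <<'E'
import sys,numpy as np
from workcell import monitor,cams
o=monitor.get_obs();c=cams.camera("wrist");np.savez(f"pics/{sys.argv[1]}.npz",**c,pos=o["ee_pos"],rpy=o["tcp_rot"]);print(o["ee_pos"],o["tcp_rot"],o["wrist_force"])
E
```

{"method": "carry_out", "body": {
  "plan": [
    {"travel": [0.015,-0.1,0],"angular": [0,0,0],"grip": -1},
    {"travel": [0.035,-0.23,0],"angular": [0,0,0],"grip": -1},
    {"travel": [0.035,-0.23,0],"angular": [0,0,0],"grip": -1},
    {"travel": [0.035,-0.23,0],"angular": [0,0,0],"grip": -1},
    {"travel": [0.035,-0.23,0],"angular": [0,0,0],"grip": -1}
  ]
}}

```text
time: 2.4
ee_pos: [0.4859, 0.0429, 0.2784]
tcp_rot: [180.0, -0.0, 98.4]
wrist_force: [-0.2, -0.2, 0.7]
opening: -0.0003
grasp_force: 0.0
```

```bash
python3 cap.py w1
```

```text
[0.48587952 0.04290198 0.27841378] [ 1.79995483e+02 -8.57050704e-03  9.84224027e+01] [-0.23812486 -0.23894844  0.73447366]
```

{"method": "carry_out", "body": {
  "plan": [
    {"travel": [0.015,-0.1,0],"angular": [0,0,0],"grip": -1},
    {"travel": [0.035,-0.23,0],"angular": [0,0,0],"grip": -1},
    {"travel": [0.035,-0.23,0],"angular": [0,0,0],"grip": -1},
    {"travel": [0.035,-0.23,0],"angular": [0,0,0],"grip": -1},
    {"travel": [0.035,-0.23,0],"angular": [0,0,0],"grip": -1}
  ]
}}

```text
time: 2.87
ee_pos: [0.4965, -0.0245, 0.2783]
tcp_rot: [-180.0, -0.0, 98.6]
wrist_force: [0.0, 0.6, -0.1]
opening: -0.0
grasp_force: 0.0
```

```bash
python3 cap.py w2
```

```text
[ 0.49649399 -0.02453899  0.27831655] [-1.79995781e+02 -2.10277310e-02  9.85911932e+01] [ 0.00832871  0.61531794 -0.07087296]
```

{"method": "carry_out", "body": {
  "plan": [
    {"travel": [0.015,-0.1,0],"angular": [0,0,0],"grip": -1},
    {"travel": [0.035,-0.23,0],"angular": [0,0,0],"grip": -1},
    {"travel": [0.035,-0.23,0],"angular": [0,0,0],"grip": -1},
    {"travel": [0.035,-0.23,0],"angular": [0,0,0],"grip": -1},
    {"travel": [0.035,-0.23,0],"angular": [0,0,0],"grip": -1}
  ]
}}

```text
time: 3.33
ee_pos: [0.5071, -0.0931, 0.2783]
tcp_rot: [-180.0, -0.0, 98.6]
wrist_force: [0.6, 0.3, -0.6]
opening: -0.0
grasp_force: 0.0
```

```bash
python3 cap.py w3; cat >> h.py <<'E'
from scipy.spatial.transform import Rotation as Ro
def wload(n):
    c=dict(np.load(f"pics/{n}.npz"));T=np.eye(4);T[:3,:3]=Ro.from_euler("xyz",c["rpy"],degrees=True).as_matrix();T[:3,3]=c["pos"]
    c["W"]=T@c["T_tool_cam"];return c
def wproj(c,p):
    q=c["W"][:3,:3].T@(np.asarray(p)-c["W"][:3,3]);x,y,z=q[0],-q[1],-q[2];r=np.hypot(x,y);f=c["mtx"][0,0]*np.arctan2(r,z)/r
    return np.array([c["mtx"][0,2]+f*x,c["mtx"][1,2]+f*y])
E
python3 - <<'E'
from h import *
P=dict(a=[.5038,-.0614,.1404],b=[.4967,-.0154,.1344],c=[.4903,.0282,.1376],d=[.4829,.0751,.1374],e=[.4759,.1158,.1435])
rows=[]
for n in("w0","w1","w2","w3"):
    c=wload(n);im=c["frame"];l=[]
    for k,p in P.items():
        u=wproj(c,p)
        if 150<u[1]<232:print(n,k,u.round(1));cv2.circle(im,tuple(u.round().astype(int).tolist()),1,(255,0,0),-1)
    rows.append(cv2.resize(im[140:250,215:305],None,fx=2.15,fy=5.4/1,interpolation=2) if 0 else cv2.resize(im[150:250,225:295],None,fx=2.8*1,fy=2.8,interpolation=0))
cv2.imwrite("pics/wall.png",np.hstack(rows)[:,:,::-1])
E
```

```text
[ 0.50710748 -0.09309285  0.27831094] [-1.79996062e+02 -2.51199819e-02  9.86338913e+01] [ 0.5675417   0.33770239 -0.58775793]
w0 d [257.4 224. ]
w0 e [256.7 185.7]
w1 c [258.  201.1]
w1 d [257.6 152.6]
w2 a [257.5 223.6]
w2 b [257.4 176.1]
w3 a [257.4 153.6]
```

View pics/wall.png

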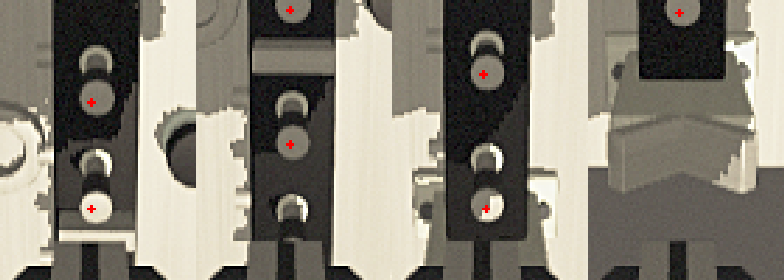

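Red predictions land within 1–2 px of the buttons (grey discs) in all four wrist crops, so the positions hold. One refinement from blob centres across these views follows.

```bash
python3 - <<'E'
from h import *
from scipy.optimize import least_squares
P=dict(a=[.5038,-.0614,.1404],b=[.4967,-.0154,.1344],c=[.4903,.0282,.1376],d=[.4829,.0751,.1374],e=[.4759,.1158,.1435])
W={n:wload(n) for n in("w0","w1","w2","w3")}
for k,p in P.items():
    ob=[]
    for n,c in W.items():
        u=wproj(c,p)
        if not(40<u[1]<232):continue
        x,y=u.round().astype(int);r=10
        g=cv2.resize(c["frame"][y-r:y+r+1,x-r:x+r+1].min(2),None,fx=4,fy=4,interpolation=1)
        m=(g>65).astype(np.uint8);nl,lab,st,ce=cv2.connectedComponentsWithStats(m)
        i=lab[42,42+4]
        if i==0:continue
        cx=(ce[i]+.5)/4-.5+[x-r,y-r];w,h=st[i,2:4]/4;ok=abs(w-h)<2.5 and 6<w<15
        print(k,n,u.round(1),cx.round(1),w,h,ok)
        if ok:ob.append((c,cx))
    if len(ob)>1:
        r=least_squares(lambda q:np.concatenate([wproj(c,q)-x for c,x in ob]),p);print("  ->",r.x.round(4),r.fun.round(2))
    elif ob:
        c,x=ob[0];r=least_squares(lambda q:wproj(c,[*q,p[2]])-x,p[:2]);print("  xy",r.x.round(4))
E
```

```text
a w2 [257.5 223.6] [258.5 222.6] 12.25 12.5 True
a w3 [257.4 153.6] [258.2 151.3] 12.75 15.25 False
  xy [ 0.5046 -0.0603]
b w2 [257.4 176.1] [258.5 175.3] 12.0 12.75 True
b w3 [257.3 102.8] [258.5 101.8] 14.25 13.75 True
  -> [ 0.4976 -0.0143  0.135 ] [ 0.06 -0.   -0.06  0.  ]
c w1 [258.  201.1] [259.1 200.4] 12.5 13.0 True
c w2 [257.7 130.3] [258.6 127.8] 13.0 16.5 False
c w3 [257.6  55.1] [258.7  56.4] 14.5 18.25 False
  xy [0.4912 0.0291]
d w0 [257.4 224. ] [257.5 227.4] 21.0 17.25 False
d w1 [257.6 152.6] [259.  150.2] 13.0 15.0 True
d w2 [257.4  78.7] [258.9  78.8] 14.25 17.5 False
  xy [0.4838 0.0774]
e w0 [256.7 185.7] [259.1 184.3] 13.0 13.0 True
e w1 [256.6 108.1] [259.3 106.3] 21.0 21.0 False
  xy [0.4779 0.1175]
```

```bash
python3 - <<'E'
from h import *
c=wload("w3")
R=c["W"]@np.linalg.inv(c["T_tool_cam"])
for x in(11,-11):
  for z in(0,11,24):print(x,z,wproj(c,(R@[x/1e3,0,z/1e3,1])[:3]).round(1),wproj(c,(R@[x/1e3,.01,z/1e3,1])[:3]).round(1))
cv2.imwrite("pics/tip.png",cv2.resize(c["frame"][220:320,200:320],None,fx=5,fy=5)[:,:,::-1])
E
```

```text
11 0 [255.2 243.3] [275.4 243.2]
11 11 [255.3 233.9] [274.1 233.8]
11 24 [255.3 224.1] [272.9 224.1]
-11 0 [255.2 280. ] [274.2 279.9]
-11 11 [255.3 269.1] [273.1 269. ]
-11 24 [255.4 257.7] [272.1 257.6]
```

View pics/tip.png

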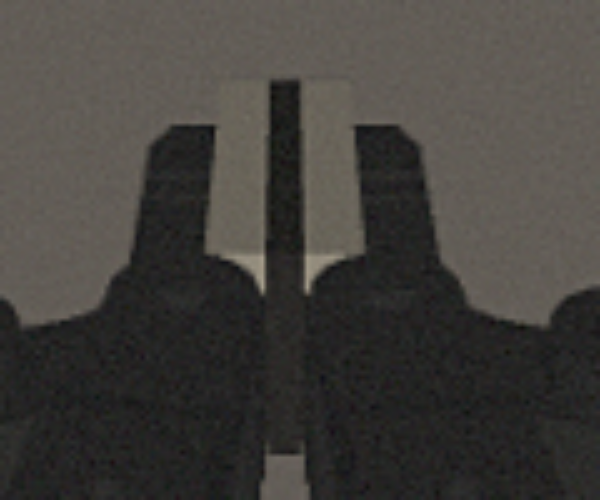

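{"method": "carry_out", "body": {
  "plan": [
    {"travel": [-0.02,0.12,0],"angular": [0,0,0],"grip": -1},
    {"travel": [-0.04,0.25,0],"angular": [0,0,0],"grip": -1},
    {"travel": [-0.06,0.38,0],"angular": [0,0,0],"grip": -1},
    {"travel": [-0.08,0.51,0],"angular": [0,0,0],"grip": -1},
    {"travel": [-0.097,0.64,0],"angular": [0,0,0],"grip": -1},
    {"travel": [-0.097,0.702,0],"angular": [0,0,0],"grip": -1},
    {"travel": [-0.097,0.702,0],"angular": [0,0,0],"grip": -1},
    {"travel": [-0.097,0.702,0],"angular": [0,0,0],"grip": -1}
  ]
}}

```text
time: 4.05
ee_pos: [0.4773, 0.1184, 0.2784]
tcp_rot: [180.0, 0.0, 98.8]
wrist_force: [-0.1, -0.1, -0.8]
opening: -0.0003
grasp_force: 0.0
```

The fingertip edge is at crop row 78, full-image row 235.7, which matches the stated 11 mm ahead. Now I descend to 10 mm above e and average the force.

{"method": "carry_out", "body": {
  "plan": [
    {"travel": [0.002,-0.002,-0.1],"angular": [0,0,0],"grip": -1},
    {"travel": [0.002,-0.002,-0.2],"angular": [0,0,0],"grip": -1},
    {"travel": [0.002,-0.002,-0.3],"angular": [0,0,0],"grip": -1},
    {"travel": [0.002,-0.002,-0.35],"angular": [0,0,0],"grip": -1},
    {"travel": [0.002,-0.002,-0.373],"angular": [0,0,0],"grip": -1},
    {"travel": [0.002,-0.002,-0.373],"angular": [0,0,0],"grip": -1}
  ]
}}

```text
time: 4.55
ee_pos: [0.4779, 0.1152, 0.1652]
tcp_rot: [-179.9, 0.0, 98.6]
wrist_force: [0.4, -0.3, 0.8]
opening: 0.0
grasp_force: 0.0
```

```bash
cat > f.py <<'E'
from workcell import monitor,cams
import numpy as np,sys
F=[];Q=[];Z=[]
for i in range(int(sys.argv[1])):
    cams.camera("wrist");o=monitor.get_obs();F.append(o["wrist_force"]);Q.append(o["joint_efforts"][1:4]);Z.append(o["ee_pos"])
print(o["time"],"F",np.mean(F,0).round(2),"sd",np.std(F,0).round(2),"tau",np.mean(Q,0).round(3),np.std(Q,0).round(3),"pos",np.mean(Z,0).round(4),np.std(Z,0).round(4))
E
python3 f.py 12
```

```text
5.15 F [-0.09  0.07  0.13] sd [0.33 0.43 0.46] tau [-4.2588e+01  4.6647e+01 -3.0000e-02] [0.555 0.778 0.076] pos [0.479  0.1158 0.1673] [0.0002 0.0001 0.0005]
```

{"method": "carry_out", "body": {
  "plan": [
    {"travel": [-0.003,0.006,-0.01],"angular": [0,0,0],"grip": -1},
    {"travel": [-0.003,0.006,-0.02],"angular": [0,0,0],"grip": -1},
    {"travel": [-0.003,0.006,-0.03],"angular": [0,0,0],"grip": -1},
    {"travel": [-0.003,0.006,-0.04],"angular": [0,0,0],"grip": -1},
    {"travel": [-0.003,0.006,-0.049],"angular": [0,0,0],"grip": -1},
    {"travel": [-0.003,0.006,-0.049],"angular": [0,0,0],"grip": -1}
  ]
}}

```text
time: 5.65
ee_pos: [0.4776, 0.1177, 0.1511]
tcp_rot: [-180.0, -0.0, 98.6]
wrist_force: [-0.8, 0.8, 1.1]
opening: -0.0001
grasp_force: 0.7
```

```bash
python3 f.py 14
```

```text
6.35 F [-0.85  0.21  1.31] sd [0.47 0.42 0.51] tau [-42.133  46.641  -0.358] [0.118 0.19  0.013] pos [0.4777 0.1176 0.1517] [0.     0.     0.0001]
```

About 1.2 N upward at TCP z 0.1517 matches roughly 4.5 mm of press and the visual height. Lift, then move on to d.

{"method": "carry_out", "body": {
  "plan": [
    {"travel": [0,0,0.04],"angular": [0,0,0],"grip": -1},
    {"travel": [0,0,0.11],"angular": [0,0,0],"grip": -1},
    {"travel": [0,0,0.11],"angular": [0,0,0],"grip": -1},
    {"travel": [0.01,-0.07,0.11],"angular": [0,0,0],"grip": -1},
    {"travel": [0.021,-0.136,0.11],"angular": [0,0,0],"grip": -1},
    {"travel": [0.021,-0.136,0.05],"angular": [0,0,0],"grip": -1},
    {"travel": [0.021,-0.136,0.02],"angular": [0,0,0],"grip": -1},
    {"travel": [0.021,-0.136,0.02],"angular": [0,0,0],"grip": -1}
  ]
}}

```text
time: 7.02
ee_pos: [0.4832, 0.0766, 0.1559]
tcp_rot: [-179.8, -0.0, 98.6]
wrist_force: [-0.5, -0.3, -0.2]
opening: -0.0
grasp_force: 0.0
```

```bash
python3 f.py 10
```

```text
7.5167 F [0.   0.03 0.23] sd [0.36 0.61 0.44] tau [-4.2246e+01  4.6679e+01 -4.1000e-02] [0.316 0.479 0.102] pos [0.4841 0.0771 0.1581] [0.0002 0.0001 0.0004]
```

{"method": "carry_out", "body": {
  "plan": [
    {"travel": [0,-0.001,-0.01],"angular": [0,0,0],"grip": -1},
    {"travel": [0,-0.001,-0.02],"angular": [0,0,0],"grip": -1},
    {"travel": [0,-0.001,-0.03],"angular": [0,0,0],"grip": -1},
    {"travel": [0,-0.001,-0.038],"angular": [0,0,0],"grip": -1},
    {"travel": [0,-0.001,-0.044],"angular": [0,0,0],"grip": -1},
    {"travel": [0,-0.001,-0.044],"angular": [0,0,0],"grip": -1}
  ]
}}

```text
time: 8.02
ee_pos: [0.484, 0.0765, 0.1441]
tcp_rot: [-180.0, -0.0, 98.6]
wrist_force: [0.5, -1.0, 1.9]
opening: 0.0002
grasp_force: 0.7
```

```bash
python3 f.py 14
```

```text
8.7167 F [-0.18 -0.02  1.28] sd [0.36 0.47 0.43] tau [-41.84   46.41   -0.139] [0.097 0.181 0.041] pos [0.484  0.0765 0.1445] [0.     0.     0.0001]
```

{"method": "carry_out", "body": {
  "plan": [
    {"travel": [0,0,0.04],"angular": [0,0,0],"grip": -1},
    {"travel": [0,0,0.11],"angular": [0,0,0],"grip": -1},
    {"travel": [0,0,0.11],"angular": [0,0,0],"grip": -1},
    {"travel": [0.012,-0.08,0.11],"angular": [0,0,0],"grip": -1},
    {"travel": [0.024,-0.159,0.11],"angular": [0,0,0],"grip": -1},
    {"travel": [0.024,-0.159,0.07],"angular": [0,0,0],"grip": -1},
    {"travel": [0.024,-0.159,0.045],"angular": [0,0,0],"grip": -1},
    {"travel": [0.024,-0.159,0.045],"angular": [0,0,0],"grip": -1}
  ]
}}

```text
time: 9.38
ee_pos: [0.4904, 0.0289, 0.1562]
tcp_rot: [-179.8, -0.0, 98.6]
wrist_force: [-0.1, -0.0, -0.9]
opening: -0.0001
grasp_force: 0.0
```

```bash
python3 f.py 8
```

```text
9.7833 F [ 0.04 -0.12  0.26] sd [0.65 0.33 0.22] tau [-4.2542e+01  4.6692e+01 -4.3000e-02] [0.209 0.296 0.089] pos [0.4911 0.0293 0.1581] [0.0003 0.0001 0.0005]
```

{"method": "carry_out", "body": {
  "plan": [
    {"travel": [0,0,-0.01],"angular": [0,0,0],"grip": -1},
    {"travel": [0,0,-0.02],"angular": [0,0,0],"grip": -1},
    {"travel": [0,0,-0.03],"angular": [0,0,0],"grip": -1},
    {"travel": [0,0,-0.038],"angular": [0,0,0],"grip": -1},
    {"travel": [0,0,-0.044],"angular": [0,0,0],"grip": -1},
    {"travel": [0,0,-0.044],"angular": [0,0,0],"grip": -1}
  ]
}}

```text
time: 10.28
ee_pos: [0.4912, 0.0288, 0.1444]
tcp_rot: [-180.0, -0.0, 98.6]
wrist_force: [0.6, 0.6, 2.0]
opening: -0.0001
grasp_force: 0.7
```

```bash
python3 f.py 14
```

```text
10.9833 F [-0.55  0.5   1.5 ] sd [0.46 0.42 0.72] tau [-42.178  46.508  -0.201] [0.097 0.191 0.052] pos [0.4912 0.0288 0.1448] [0.     0.     0.0001]
```

{"method": "carry_out", "body": {
  "plan": [
    {"travel": [0,0,0.04],"angular": [0,0,0],"grip": -1},
    {"travel": [0,0,0.11],"angular": [0,0,0],"grip": -1},
    {"travel": [0,0,0.11],"angular": [0,0,0],"grip": -1},
    {"travel": [0.011,-0.07,0.11],"angular": [0,0,0],"grip": -1},
    {"travel": [0.022,-0.144,0.11],"angular": [0,0,0],"grip": -1},
    {"travel": [0.022,-0.144,0.07],"angular": [0,0,0],"grip": -1},
    {"travel": [0.022,-0.144,0.036],"angular": [0,0,0],"grip": -1},
    {"travel": [0.022,-0.144,0.036],"angular": [0,0,0],"grip": -1}
  ]
}}

```text
time: 11.65
ee_pos: [0.4969, -0.0143, 0.1533]
tcp_rot: [-179.8, -0.0, 98.6]
wrist_force: [-0.1, 0.7, 0.5]
opening: -0.0001
grasp_force: 0.0
```

```bash
python3 f.py 8
```

```text
12.05 F [ 0.51  0.13 -0.04] sd [0.31 0.48 0.51] tau [-43.367  46.62   -0.059] [0.253 0.328 0.116] pos [ 0.4977 -0.0139  0.1556] [0.0003 0.0001 0.0006]
```

Target z is 0.1416, a drop of 0.014.

{"method": "carry_out", "body": {
  "plan": [
    {"travel": [0,-0.001,-0.01],"angular": [0,0,0],"grip": -1},
    {"travel": [0,-0.001,-0.02],"angular": [0,0,0],"grip": -1},
    {"travel": [0,-0.001,-0.03],"angular": [0,0,0],"grip": -1},
    {"travel": [0,-0.001,-0.04],"angular": [0,0,0],"grip": -1},
    {"travel": [0,-0.001,-0.046],"angular": [0,0,0],"grip": -1},
    {"travel": [0,-0.001,-0.046],"angular": [0,0,0],"grip": -1}
  ]
}}

```text
time: 12.55
ee_pos: [0.4978, -0.0147, 0.1414]
tcp_rot: [-180.0, -0.0, 98.6]
wrist_force: [-1.0, 0.6, 2.2]
opening: 0.0002
grasp_force: 0.7
```

```bash
python3 f.py 14
```

```text
13.25 F [-0.29  0.27  1.13] sd [0.63 0.52 0.59] tau [-43.073  46.519  -0.232] [0.108 0.207 0.055] pos [ 0.4978 -0.0147  0.1418] [0.     0.     0.0001]
```

{"method": "carry_out", "body": {
  "plan": [
    {"travel": [0,0,0.04],"angular": [0,0,0],"grip": -1},
    {"travel": [0,0,0.12],"angular": [0,0,0],"grip": -1},
    {"travel": [0,0,0.12],"angular": [0,0,0],"grip": -1},
    {"travel": [0.011,-0.075,0.12],"angular": [0,0,0],"grip": -1},
    {"travel": [0.023,-0.152,0.12],"angular": [0,0,0],"grip": -1},
    {"travel": [0.023,-0.152,0.09],"angular": [0,0,0],"grip": -1},
    {"travel": [0.023,-0.152,0.064],"angular": [0,0,0],"grip": -1},
    {"travel": [0.023,-0.152,0.064],"angular": [0,0,0],"grip": -1}
  ]
}}

```text
time: 13.92
ee_pos: [0.5041, -0.0601, 0.1594]
tcp_rot: [-179.9, -0.0, 98.6]
wrist_force: [-0.2, 0.2, 0.8]
opening: 0.0002
grasp_force: 0.0
```

```bash
python3 f.py 8
```

```text
14.3167 F [-0.15  0.07 -0.01] sd [0.26 0.24 0.37] tau [-4.4975e+01  4.6750e+01 -4.6000e-02] [0.223 0.234 0.091] pos [ 0.5047 -0.0598  0.1611] [0.0002 0.0001 0.0004]
```

Target z is 0.1476, a drop of 0.0135.

{"method": "carry_out", "body": {
  "plan": [
    {"travel": [0,-0.001,-0.01],"angular": [0,0,0],"grip": -1},
    {"travel": [0,-0.001,-0.02],"angular": [0,0,0],"grip": -1},
    {"travel": [0,-0.001,-0.03],"angular": [0,0,0],"grip": -1},
    {"travel": [0,-0.001,-0.039],"angular": [0,0,0],"grip": -1},
    {"travel": [0,-0.001,-0.045],"angular": [0,0,0],"grip": -1},
    {"travel": [0,-0.001,-0.045],"angular": [0,0,0],"grip": -1}
  ]
}}

```text
time: 14.82
ee_pos: [0.5047, -0.0606, 0.1471]
tcp_rot: [-180.0, -0.0, 98.6]
wrist_force: [-0.4, -0.4, 1.8]
opening: -0.0003
grasp_force: 0.7
```

```bash
python3 f.py 14
```

```text
15.5167 F [-0.27  0.58  1.2 ] sd [0.72 0.25 0.54] tau [-44.591  46.46   -0.172] [0.104 0.191 0.044] pos [ 0.5047 -0.0606  0.1475] [0.     0.     0.0001]
```

All five have been pressed. Lifting clear.

{"method": "carry_out", "body": {
  "plan": [
    {"travel": [0,0,0.04],"angular": [0,0,0],"grip": -1},
    {"travel": [0,0,0.15],"angular": [0,0,0],"grip": -1},
    {"travel": [0,0,0.27],"angular": [0,0,0],"grip": -1},
    {"travel": [0,0,0.4],"angular": [0,0,0],"grip": -1},
    {"travel": [0,0,0.45],"angular": [0,0,0],"grip": -1},
    {"travel": [0,0,0.45],"angular": [0,0,0],"grip": -1},
    {"travel": [0,0,0.45],"angular": [0,0,0],"grip": -1},
    {"travel": [0,0,0.45],"angular": [0,0,0],"grip": -1}
  ]
}}

```text
time: 16.18
ee_pos: [0.5046, -0.0606, 0.2819]
tcp_rot: [-179.9, -0.0, 98.6]
wrist_force: [0.6, -0.3, 0.3]
opening: -0.0001
grasp_force: 0.0
```

```bash
python3 f.py 4; python3 -c "
from workcell import ticket;print(ticket.job_done())"
```

```text
16.3833 F [ 0.06 -0.3  -0.08] sd [0.15 0.42 0.26] tau [-4.6660e+01  4.6317e+01  3.0000e-02] [0.306 0.358 0.015] pos [ 0.5044 -0.0606  0.2814] [0.     0.     0.0001]
the job is handed in; nothing more can be done
None
```

I pressed the five probes in order e, d, c, b, a from the stop post's end, each about 4 mm going by button height and contact force, lifted the hand clear and handed in the job at 16.4 s; it returned no verdict.

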